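# Set out the specimen pots in order of size

### The arm

A 6-joint arm with a two-finger parallel gripper is mounted at the origin on the work surface. World frame = base frame: x ahead of the robot, y to its left, z up, the work surface at z = 0. Lengths are in m, angles in rad, forces in N, time in s.
With the tool pointing down it reaches from about 0.35 to 0.8 m from the base axis. Payload 7.3 kg.
Tool frame: the origin (TCP) lies at the very end of the fingers, on their centre line; the grasp point (between the pads) lies 19 mm behind it; z points along the fingers, y is the line along which they close (so a half turn about z gives the same grasp; the last joint's range is limited). The gripper opens to 85 mm and grips with 20 to 120 N. Pads are 22 mm wide; open, the fingers measure 114 mm over their backs; the gripper's body (76 mm by 85 mm) begins 54 mm behind the grasp point. The pads swing forward as they close: fully open they stand 13 mm farther back than shut.
Start: joints at [-1.266, 0.342, 1.524, -0, 1.275, -0.146], TCP at [0.229, -0.473, 0.231] pointing down, gripper open.
Joint ranges: [-2.53, 2.53], [-0.77, 2.02], [0.04, 2.7], [-1, 4.14], [0.28, 2.66], [-3.11, 3.11]. Speed limits (rad/s): [2.57, 2.57, 3.14, 3.14, 3.14, 3.14].

### API

Orientations are given as a unit quaternion [w, x, y, z].
In Python, from station import ctrl gives the robot as it stands.
- The arm moves only by the tool carry_out, never from a script. Its argument "commands" is a list of rows, each an object of numbers: "tx", "ty", "tz": the shift along the tool's x, y, z in m; "ax", "ay", "az": the turn, a rotation vector about the tool's x, y, z in rad; "grip": the closure, from -1 (fully open) to 1 (shut), so that 0 is half open. In form: [{"tx": .., "ty": .., "tz": .., "ax": .., "ay": .., "az": .., "grip": ..}, ...]. A call has 1 to 10 rows; each row shifts and turns the commanded pose from where the row before left it, along the tool's axes as they then stand; what a row does not reach is not made up. A row lasts 1/10 s, in which the tool goes at most 50 mm and 8.59 degrees, less where a joint would pass 70% of its speed; a pose out of reach is approached as far as the arm can. A call is refused whole if a number of a shift passes 0.05 or a number of a turn 0.15, either way. A call with a gripper value outside its range is refused whole. The fingers move at their own pace and stop on an object; "squeeze" is the grip in N (left out, the last holds). Time passes only in rows, so rows that do not move let the fingers close. It gives the time, the measured TCP pose, the force, the opening and the grip force at its end, in the units of the state.
- ctrl.observe(): the state, without advancing time (a new reading comes with each control period).
- ctrl.capture(name): name is "scene" or "side" or "wrist"; returns a dict with "frame" (400x640x3 uint8, red, green, blue), "fx", "fy", "cx", "cy" (pixels), "R" (3x3) and "t" (3): a world point X has camera coordinates R X + t. Camera axes: x right, y down, z forward; pixel columns grow to the right and rows downward; lengths in m; the calibration is good to about 2 mm. A picture is of the moment at which its call begins. There is no depth.
- ctrl.job_done(): hands the job in; it is judged then, once.
Trained networks look in the newest picture that a camera, given by its name, has taken for a name from the list of things; names that differ only in an ending like _2 or _b are one class to them, and where a whole thing is asked for, a point or a joint stands for the part that bears it (a point fixed in the world has none). Each returns a list of dicts, best first, with "score" (0 to 1); they miss things now and then, are a little off and sometimes report something else, mostly with a low value. They report only what shows in the picture. A call takes as long as a camera call. They do not tell look-alikes from the thing itself.
- ctrl.spot_in(camera, name): "rect" ([left, top, right, bottom] in pixels, round what is visible of it).
- ctrl.place_of(camera, name): "xy" ([column, row] in pixels: a listed point, or the origin of a listed thing).
The state is a dict: "time": time; "joint_pos": joint angles; "joint_vel": joint speeds; "joint_torque": joint torques, N m; "tool_pos": TCP position; "eef_rot": TCP orientation; "force": force on the tool from outside, world axes, zero at the start; "torque": the same for the moment, N m; "grip_width": finger opening in m; "grasp_force": force on a finger pad.
Only numpy, scipy, OpenCV 4.12 (cv2) and the standard library are available. Lean on these libraries where they do the work, as an engineer would, in place of code of your own. Each camera call takes 0.05 s, during which the arm holds its last target. There are 200 camera calls.

### The job

Set out the four capped specimen pots in a row along the steel shelf, one standing centred on each round mark, in order of size: the smallest next to the tube rack, growing to the largest next to the pump bottle. Keep the pots upright, set each one down without dropping it, and leave the tube rack and the pump bottle where they stand.

Things in the scene. Friction and masses are not known exactly. Their poses are not given: they have to be found in the camera images.
- pot_a: The smallest of four upright round specimen pots of one shape: pale plastic body 30 mm in diameter with a white ribbed screw cap on top that is 36 mm in diameter and 14 mm tall; 44 mm tall over all, filled and closed, under 0.4 kg. Starts on the table top (z = 0). Origin: centre of its underside; z up its axis; it is round, so its yaw means nothing. Can be gripped across the cap from above.
- pot_b: The second smallest of four upright round specimen pots of one shape: pale plastic body 39 mm in diameter with a white ribbed screw cap on top that is 45 mm in diameter and 16 mm tall; 58 mm tall over all, filled and closed, under 0.4 kg. Starts on the table top (z = 0). Origin: centre of its underside; z up its axis; it is round, so its yaw means nothing. Can be gripped across the cap from above.
- pot_c: The second largest of four upright round specimen pots of one shape: pale plastic body 49 mm in diameter with a white ribbed screw cap on top that is 55 mm in diameter and 18 mm tall; 74 mm tall over all, filled and closed, under 0.4 kg. Starts on the table top (z = 0). Origin: centre of its underside; z up its axis; it is round, so its yaw means nothing. Can be gripped across the cap from above.
- pot_d: The largest of four upright round specimen pots of one shape: pale plastic body 59 mm in diameter with a white ribbed screw cap on top that is 65 mm in diameter and 20 mm tall; 94 mm tall over all, filled and closed, under 0.4 kg. Starts on the table top (z = 0). Origin: centre of its underside; z up its axis; it is round, so its yaw means nothing. Can be gripped across the cap from above.
- mark1: Flat dark round mark with a grey rim, 48 mm in diameter, printed on the steel shelf (110 mm deep, 600 mm long along the row). At one end of the row mark1-mark2-mark3-mark4, about 100 mm apart; the tube rack may be at either end. Origin: centre of the mark on the shelf's deck, 40 mm above the table; a pot standing there has its underside at this height.
- mark2: Flat dark round mark with a grey rim, 48 mm in diameter, printed on the steel shelf (110 mm deep, 600 mm long along the row). Second of the row mark1-mark2-mark3-mark4, about 100 mm apart; the tube rack may be at either end. Origin: centre of the mark on the shelf's deck, 40 mm above the table; a pot standing there has its underside at this height.
- mark3: Flat dark round mark with a grey rim, 48 mm in diameter, printed on the steel shelf (110 mm deep, 600 mm long along the row). Third of the row mark1-mark2-mark3-mark4, about 100 mm apart; the tube rack may be at either end. Origin: centre of the mark on the shelf's deck, 40 mm above the table; a pot standing there has its underside at this height.
- mark4: Flat dark round mark with a grey rim, 48 mm in diameter, printed on the steel shelf (110 mm deep, 600 mm long along the row). At the other end of the row mark1-mark2-mark3-mark4, about 100 mm apart; the tube rack may be at either end. Origin: centre of the mark on the shelf's deck, 40 mm above the table; a pot standing there has its underside at this height.
- tube_rack: White foam block, 96 mm across the shelf by 75 mm along it, holding 12 purple-capped tubes, 81 mm tall over all. Stands loose on one end of the shelf, about 100 mm beyond the last mark there. Origin: centre of its underside. The smallest pot goes on the mark beside it.
- pump_bottle: White hand-gel bottle with a pump head, 62 mm in diameter, 164 mm tall. Stands loose on the end of the shelf away from the tube rack, about 100 mm beyond the last mark. Origin: centre of its underside. The largest pot goes on the mark beside it.
Not all that is in view belongs to the job. What is shaped like the pot_d but turquoise is not meant.

How it is judged:
By the outcome, as a careful person would: the job done as asked, in the order asked, and still so for the second after the job is handed in, with the robot touching nothing.
It also fails if it takes over 112 s, if anything falls off the work surface, if the arm or the gripper's body presses on something with over 40 N, if the wrist force passes 120 N, or if a joint passes its speed limit or range.

## Working session

There is one attempt and no reset: what is moved stays moved. The work goes in short steps, Python scripts to look and compute and a tool call to move; the robot and the scene stay as the last step left them, time stands still between calls to the robot, and variables do not carry over. Pictures are saved under pics/ and viewed, at most 14 in all, crops included, and the job is handed in when it is done.

Besides the shell and the picture viewer there is one more tool, called after ">>>" as a command line: name --argument value ..., lists and objects as JSON in quotes. carry_out: Moves the arm, as the interface text tells. Its arguments: {"type":"object","properties":{"commands":{"type":"array","items":{"type":"object","properties":{"tx":{"type":"number"},"ty":{"type":"number"},"tz":{"type":"number"},"ax":{"type":"number"},"ay":{"type":"number"},"az":{"type":"number"},"grip":{"type":"number"}}}},"squeeze":{"type":"number"}},"required":["commands"]}

```bash
mkdir -p pics; cat > h.py <<'E'
import numpy as np, cv2
from station import ctrl
def ray(c,u,v,z):
    R=np.array(c["R"]);t=np.array(c["t"]);o=-R.T@t
    d=R.T@np.array([(u-c["cx"])/c["fx"],(v-c["cy"])/c["fy"],1]);return o+d*(z-o[2])/d[2]
def proj(c,X):
    p=np.array(c["R"])@np.array(X)+np.array(c["t"]);return np.array([c["fx"]*p[0]/p[2]+c["cx"],c["fy"]*p[1]/p[2]+c["cy"]])
E
python3 - <<'E'
from h import *
o=ctrl.observe();print({k:np.round(v,3).tolist() for k,v in o.items()})
for n in ["scene","side"]:
    c=ctrl.capture(n);cv2.imwrite(f"pics/{n}0.png",cv2.cvtColor(c["frame"],cv2.COLOR_RGB2BGR))
    print(n,"cam at",np.round(-np.array(c["R"]).T@np.array(c["t"]),2))
    for k in ["pot_a","mark1","tube_rack","pump_bottle"]:
        for d in ctrl.spot_in(n,k)[:7]: print(k,"rect",round(d["score"],2),np.round(d["rect"]).tolist())
        z=0 if "pot" in k else .04
        for d in ctrl.place_of(n,k)[:7]: print(k,"xy",round(d["score"],2),np.round(d["xy"],1).tolist(),np.round(ray(c,*d["xy"],z),3).tolist())
E
```

```text
{'time': 0.0, 'joint_pos': [-1.266, 0.343, 1.525, 0.0, 1.275, -0.146], 'joint_vel': [0.0, -0.001, -0.0, -0.0, 0.001, -0.001], 'joint_torque': [-0.002, -43.368, -24.602, -0.0, 0.008, -0.0], 'tool_pos': [0.229, -0.472, 0.231], 'eef_rot': [-0.001, 0.975, 0.223, -0.0], 'force': [-0.539, -0.565, 0.178], 'torque': [-0.011, -0.008, -0.015], 'grasp_force': 0.0, 'grip_width': 0.086}
scene cam at [ 1.08 -0.21  0.83]
pot_a rect 0.91 [391.0, 126.0, 417.0, 159.0]
pot_a rect 0.85 [182.0, 206.0, 206.0, 234.0]
pot_a rect 0.82 [263.0, 176.0, 291.0, 223.0]
pot_a rect 0.76 [365.0, 145.0, 392.0, 186.0]
pot_a rect 0.65 [336.0, 173.0, 351.0, 190.0]
pot_a xy 0.98 [402.0, 151.6] [0.375, 0.297, 0.0]
pot_a xy 0.75 [197.6, 229.5] [0.446, -0.306, -0.0]
pot_a xy 0.74 [279.3, 211.6] [0.463, -0.1, 0.0]
pot_a xy 0.72 [182.0, 194.0] [0.317, -0.327, 0.0]
pot_a xy 0.69 [343.1, 188.9] [0.448, 0.083, 0.0]
pot_a xy 0.67 [346.9, 231.7] [0.58, 0.04, 0.0]
mark1 rect 0.79 [252.0, 252.0, 270.0, 274.0]
mark1 rect 0.79 [300.0, 239.0, 316.0, 257.0]
mark1 rect 0.62 [339.0, 225.0, 357.0, 243.0]
mark1 rect 0.51 [372.0, 208.0, 393.0
[... 967 characters left out ...]
0.0]
mark1 rect 0.6 [311.0, 155.0, 331.0, 161.0]
mark1 rect 0.55 [232.0, 218.0, 259.0, 234.0]
mark1 rect 0.49 [263.0, 192.0, 284.0, 205.0]
mark1 rect 0.48 [292.0, 173.0, 311.0, 181.0]
mark1 xy 0.65 [245.4, 225.3] [0.599, 0.124, 0.04]
mark1 xy 0.58 [300.4, 178.4] [0.605, -0.074, 0.04]
mark1 xy 0.52 [271.8, 197.7] [0.614, 0.022, 0.04]
mark1 xy 0.42 [317.2, 157.0] [0.626, -0.175, 0.04]
tube_rack rect 0.9 [173.0, 201.0, 240.0, 274.0]
tube_rack xy 0.91 [208.8, 251.7] [0.605, 0.22, 0.04]
tube_rack xy 0.38 [246.0, 228.4] [0.591, 0.131, 0.04]
tube_rack xy 0.3 [313.9, 259.4] [0.426, 0.128, 0.04]
pump_bottle rect 0.86 [325.0, 77.0, 360.0, 146.0]
pump_bottle xy 0.97 [338.3, 139.6] [0.629, -0.281, 0.04]
```

```bash
ls pics
```

```text
scene0.png
side0.png
```

View pics/scene0.png

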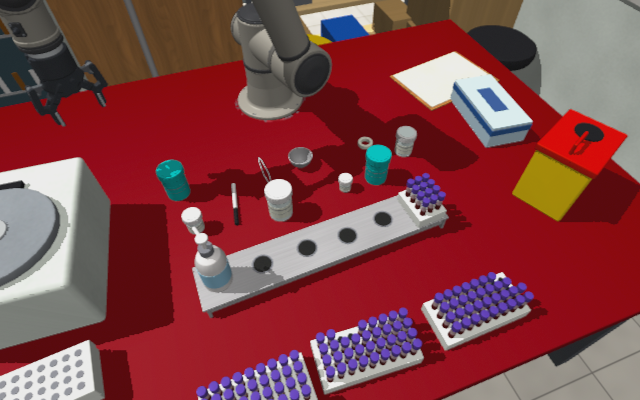

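View pics/side0.png

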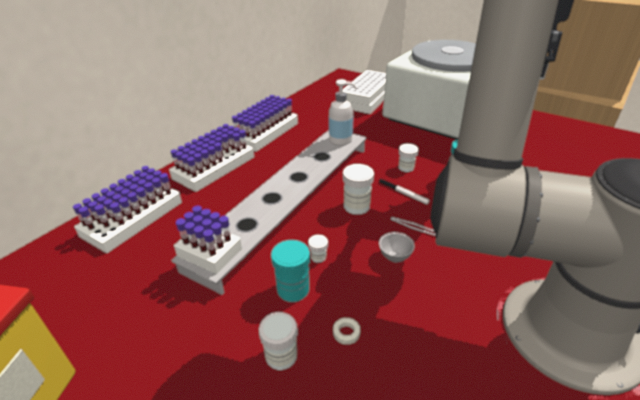

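Candidates in the scene view: the white pots are at (343,183), about (0.45, 0.085); (193,220), about (0.445, -0.32); (279,200), about (0.465, -0.097); and (404,141), about (0.37, 0.297). By apparent size they are a, b, d and c in that order. The cups at (377,165) and (172,180) are turquoise, so they are not meant. The rack is at the +y end of the shelf and the bottle at the -y end.

I'll confirm this with a crop and refine the marks.

```bash
python3 - <<'E'
from h import *
c=ctrl.capture("scene");f=c["frame"]
cv2.imwrite("pics/crop1.png",cv2.cvtColor(cv2.resize(f[115:300,150:450],None,fx=2.6,fy=2.6,interpolation=cv2.INTER_CUBIC),cv2.COLOR_RGB2BGR))
# cap widths: measure rect width*depth/fx
for k,(r,z) in {"a":([336,173,351,190],.044),"b":([182,206,206,234],.058),"d":([263,176,291,223],.094),"c":([391,126,417,159],.074)}.items():
    u=(r[0]+r[2])/2; P=ray(c,u,r[1]+8,z);D=(np.array(c["R"])@P+c["t"])[2]
    print(k,"top xyz",np.round(P,3),"width mm",round((r[2]-r[0])*D/c["fx"]*1e3,1))
for n in ["scene","side"]:
    if n=="side": c=ctrl.capture(n);f=c["frame"]
    for X in [(.622,-.18),(.611,-.074),(.614,.025),(.596,.125)]:
        u,v=proj(c,[*X,.04]).astype(int);w=12
        g=f[v-w:v+w+1,u-w-4:u+w+5].max(2);m=(g<90).astype(np.uint8)
        N,l,s,ce=cv2.connectedComponentsWithStats(m);i=1+np.argmin(np.hypot(*(ce[1:]-[w+4,w]).T)+1e3*(s[1:,4]<25)) if N>1 else 0
        p=ce[i]+[u-w-4,v-w];print(n,X,s[i].tolist(),np.round(ray(c,*p,.04),4))
E
```

```text
a top xyz [0.458 0.078 0.044] width mm 38.8
b top xyz [ 0.443 -0.3    0.058] width mm 57.0
d top xyz [ 0.451 -0.094  0.094] width mm 67.4
c top xyz [0.379 0.289 0.074] width mm 71.9
scene (0.622, -0.18) [8, 4, 18, 16, 226] [ 0.6184 -0.1811  0.04  ]
scene (0.611, -0.074) [9, 6, 17, 16, 203] [ 0.6124 -0.0747  0.04  ]
scene (0.614, 0.025) [8, 5, 17, 15, 191] [0.6129 0.0247 0.04  ]
scene (0.596, 0.125) [9, 7, 16, 14, 173] [0.5982 0.1227 0.04  ]
side (0.622, -0.18) [11, 9, 15, 7, 83] [ 0.6204 -0.185   0.04  ]
side (0.611, -0.074) [9, 8, 16, 8, 101] [ 0.6139 -0.0776  0.04  ]
side (0.614, 0.025) [9, 7, 17, 10, 126] [0.6142 0.0224 0.04  ]
side (0.596, 0.125) [8, 5, 18, 12, 166] [0.5995 0.1205 0.04  ]
```

View pics/crop1.png

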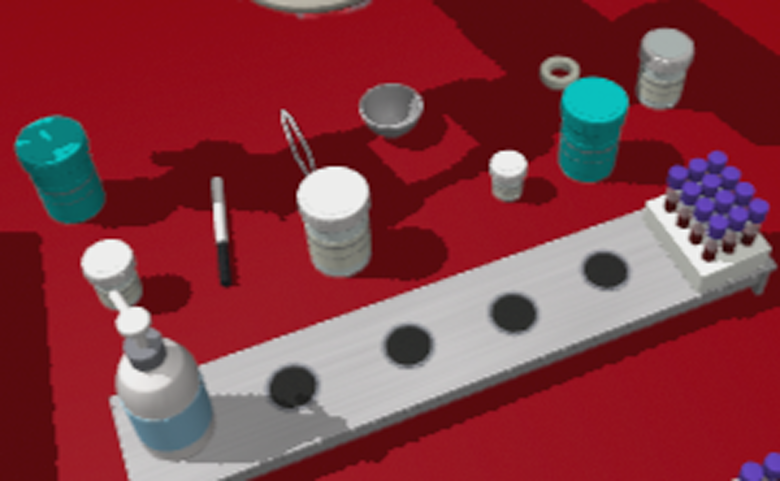

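>>> carry_out --commands '[{"az": -0.14,"grip": -1},{"az": -0.14},{"az": -0.14},{"az": -0.14},{"az": -0.14},{"az": -0.14},{"az": -0.14},{"az": -0.14}]'

```text
schema error: expected keys tx, ty, tz, ax, ay, az, grip
```

The crop shows pot_a at (508,175), pot_b at (110,272), pot_d at (335,220) and pot_c at (665,68), all white. The two similar pots are turquoise and stay put. The pump nozzle points towards the robot.

>>> carry_out --commands '[{"tx": 0,"ty": 0,"tz": 0,"ax": 0,"ay": 0,"az": -0.14,"grip": -1},{"tx": 0,"ty": 0,"tz": 0,"ax": 0,"ay": 0,"az": -0.14,"grip": -1},{"tx": 0,"ty": 0,"tz": 0,"ax": 0,"ay": 0,"az": -0.14,"grip": -1},{"tx": 0,"ty": 0,"tz": 0,"ax": 0,"ay": 0,"az": -0.14,"grip": -1},{"tx": 0,"ty": 0,"tz": 0,"ax": 0,"ay": 0,"az": -0.14,"grip": -1},{"tx": 0,"ty": 0,"tz": 0,"ax": 0,"ay": 0,"az": -0.14,"grip": -1},{"tx": 0,"ty": 0,"tz": 0,"ax": 0,"ay": 0,"az": -0.14,"grip": -1},{"tx": 0,"ty": 0,"tz": 0,"ax": 0,"ay": 0,"az": -0.14,"grip": -1}]'

```text
time: 1.8
tool_pos: [0.2288, -0.4726, 0.2313]
eef_rot: [0.0, 0.705, 0.709, -0.0]
force: [0.3, -0.2, 0.3]
grip_width: 0.0855
grasp_force: 0.0
```

>>> carry_out --commands '[{"tx": 0.03,"ty": 0.035,"tz": 0,"ax": 0,"ay": 0,"az": 0,"grip": -1},{"tx": 0.03,"ty": 0.035,"tz": 0,"ax": 0,"ay": 0,"az": 0,"grip": -1},{"tx": 0.03,"ty": 0.035,"tz": 0,"ax": 0,"ay": 0,"az": 0,"grip": -1},{"tx": 0.03,"ty": 0.035,"tz": 0,"ax": 0,"ay": 0,"az": 0,"grip": -1},{"tx": 0.03,"ty": 0.035,"tz": 0,"ax": 0,"ay": 0,"az": 0,"grip": -1},{"tx": 0.0,"ty": 0.04,"tz": 0,"ax": 0,"ay": 0,"az": 0,"grip": -1},{"tx": 0,"ty": 0,"tz": 0,"ax": 0,"ay": 0,"az": 0,"grip": -1}]'

```text
time: 2.5
tool_pos: [0.4475, -0.3213, 0.2311]
eef_rot: [0.001, 0.706, 0.709, 0.0]
force: [-0.3, -0.8, -0.2]
grip_width: 0.0857
grasp_force: 0.0
```

```bash
python3 - <<'E'
from h import *
o=ctrl.observe();print({k:np.round(o[k],4).tolist() for k in ["time","tool_pos","eef_rot","joint_pos","grip_width"]})
c=ctrl.capture("wrist");cv2.imwrite("pics/w1.png",cv2.cvtColor(c["frame"],cv2.COLOR_RGB2BGR))
R=np.array(c["R"]);print(np.round(-R.T@c["t"],3),np.round(R,2).tolist(),c["fx"])
print([(round(d["score"],2),np.round(d["xy"]),np.round(ray(c,*d["xy"],0),4)) for d in ctrl.place_of("wrist","pot_b")])
print(ctrl.spot_in("wrist","pot_b"))
E
```

```text
{'time': 2.5, 'tool_pos': [0.4475, -0.3213, 0.2311], 'eef_rot': [0.0009, 0.7056, 0.7086, 0.0005], 'joint_pos': [-0.7623, 0.3887, 1.4539, 0.0009, 1.2972, -0.7668], 'grip_width': 0.0857}
[ 0.447 -0.246  0.374] [[1.0, 0.0, 0.0], [0.0, -0.95, 0.3], [0.0, -0.3, -0.95]] 311.58658306487763
[(0.71, array([199., 181.]), array([ 0.3076, -0.3378,  0.    ])), (0.65, array([306., 160.]), array([ 0.4388, -0.3119,  0.    ]))]
[{'rect': [129.6, 156.6, 219.9, 235.7], 'score': 0.95}, {'rect': [284.2, 145.6, 326.5, 190.6], 'score': 0.66}]
```

View pics/w1.png

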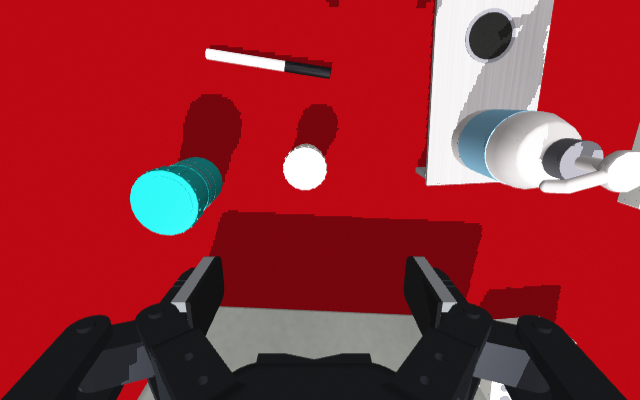

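The wrist view has the pot_b cap at (305,168). The turquoise cup at (168,200) and the bottle at (520,145) are both clear of the fingers.

```bash
cat >> h.py <<'E'
def cap(near,z,name="wrist"):
    """white cap top nearest to world xy 'near' at height z -> world xy, diameter mm"""
    c=ctrl.capture(name);f=c["frame"].astype(int);u,v=proj(c,[*near,z])
    m=((f.min(2)>165)).astype(np.uint8);m=cv2.morphologyEx(m,cv2.MORPH_OPEN,np.ones((5,5)))
    N,l,s,ce=cv2.connectedComponentsWithStats(m)
    i=1+np.argmin(np.hypot(ce[1:,0]-u,ce[1:,1]-v)+1e3*(s[1:,4]<200))
    k,_=cv2.findContours((l==i).astype(np.uint8),cv2.RETR_EXTERNAL,cv2.CHAIN_APPROX_NONE)
    (x,y),r=cv2.minEnclosingCircle(k[0]);P=ray(c,x,y,z)
    D=(np.array(c["R"])@P+c["t"])[2];print("blob",s[i].tolist(),"circ",np.round([x,y,r],1),"diam",round(2e3*r*D/c["fx"],1),"xy",np.round(P[:2],4))
    return P[:2]
def mark(near,name="wrist"):
    c=ctrl.capture(name);f=c["frame"];u,v=proj(c,[*near,.04])
    m=(f.max(2)<75).astype(np.uint8);N,l,s,ce=cv2.connectedComponentsWithStats(m)
    i=1+np.argmin(np.hypot(ce[1:,0]-u,ce[1:,1]-v)+1e3*(s[1:,4]<100))
    print("mark",s[i].tolist(),np.round(ray(c,*ce[i],.04)[:2],4))
E
python3 - <<'E'
from h import *
cap((.443,-.312),.058)
mark((.619,-.183))
E
```

```text
blob [288, 146, 43, 43, 1462] circ [309. 167.  22.] diam 45.1 xy [ 0.4388 -0.3093]
mark [475, 10, 42, 47, 1549] [ 0.6182 -0.1829]
```

>>> carry_out --commands '[{"tx": 0.013,"ty": -0.005,"tz": 0.03,"ax": 0,"ay": 0,"az": 0,"grip": -1},{"tx": 0,"ty": 0,"tz": 0.04,"ax": 0,"ay": 0,"az": 0,"grip": -1},{"tx": 0,"ty": 0,"tz": 0.04,"ax": 0,"ay": 0,"az": 0,"grip": -1},{"tx": 0,"ty": 0,"tz": 0.02,"ax": 0,"ay": 0,"az": 0,"grip": -1},{"tx": 0,"ty": 0,"tz": 0,"ax": 0,"ay": 0,"az": 0,"grip": -1},{"tx": 0,"ty": 0,"tz": 0,"ax": 0,"ay": 0,"az": 0,"grip": -1}]'

```text
time: 3.35
tool_pos: [0.4384, -0.3103, 0.1021]
eef_rot: [0.0, 0.708, 0.707, -0.0]
force: [0.3, 0.7, 0.4]
grip_width: 0.0852
grasp_force: 0.0
```

>>> carry_out --commands '[{"tx": 0.001,"ty": 0,"tz": 0.03,"ax": 0,"ay": 0,"az": 0,"grip": -1},{"tx": 0,"ty": 0,"tz": 0.03,"ax": 0,"ay": 0,"az": 0,"grip": -1},{"tx": 0,"ty": 0,"tz": 0.014,"ax": 0,"ay": 0,"az": 0,"grip": -1},{"tx": 0,"ty": 0,"tz": 0,"ax": 0,"ay": 0,"az": 0,"grip": -0.4},{"tx": 0,"ty": 0,"tz": 0,"ax": 0,"ay": 0,"az": 0,"grip": 1},{"tx": 0,"ty": 0,"tz": 0,"ax": 0,"ay": 0,"az": 0,"grip": 1},{"tx": 0,"ty": 0,"tz": 0,"ax": 0,"ay": 0,"az": 0,"grip": 1},{"tx": 0,"ty": 0,"tz": 0,"ax": 0,"ay": 0,"az": 0,"grip": 1},{"tx": 0,"ty": 0,"tz": 0,"ax": 0,"ay": 0,"az": 0,"grip": 1},{"tx": 0,"ty": 0,"tz": 0,"ax": 0,"ay": 0,"az": 0,"grip": 1}]' --squeeze 40

```text
time: 4.35
tool_pos: [0.4397, -0.3097, 0.0294]
eef_rot: [0.002, 0.707, 0.707, -0.0]
force: [-1.5, 0.2, 6.3]
grip_width: 0.044
grasp_force: 40.2
```

>>> carry_out --commands '[{"tx": 0,"ty": 0,"tz": -0.015,"ax": 0,"ay": 0,"az": 0,"grip": 1},{"tx": 0,"ty": 0,"tz": -0.035,"ax": 0,"ay": 0,"az": 0,"grip": 1},{"tx": 0,"ty": 0,"tz": -0.04,"ax": 0,"ay": 0,"az": 0,"grip": 1},{"tx": 0.01,"ty": 0,"tz": -0.04,"ax": 0,"ay": 0,"az": 0,"grip": 1},{"tx": 0.03,"ty": 0,"tz": -0.03,"ax": 0,"ay": 0,"az": 0,"grip": 1},{"tx": 0.04,"ty": 0,"tz": -0.01,"ax": 0,"ay": 0,"az": 0,"grip": 1},{"tx": 0.04,"ty": 0.01,"tz": 0,"ax": 0,"ay": 0,"az": 0,"grip": 1},{"tx": 0.04,"ty": 0.015,"tz": 0,"ax": 0,"ay": 0,"az": 0,"grip": 1},{"tx": 0.04,"ty": 0.02,"tz": 0,"ax": 0,"ay": 0,"az": 0,"grip": 1},{"tx": 0.04,"ty": 0.03,"tz": 0,"ax": 0,"ay": 0,"az": 0,"grip": 1}]'

```text
time: 5.35
tool_pos: [0.5137, -0.067, 0.1988]
eef_rot: [0.001, 0.707, 0.707, 0.0]
force: [0.4, -1.4, -1.0]
grip_width: 0.0434
grasp_force: 41.0
```

>>> carry_out --commands '[{"tx": 0.03,"ty": 0.03,"tz": 0,"ax": 0,"ay": 0,"az": 0,"grip": 1},{"tx": 0.03,"ty": 0.03,"tz": 0,"ax": 0,"ay": 0,"az": 0,"grip": 1},{"tx": 0.02,"ty": 0.02,"tz": 0,"ax": 0,"ay": 0,"az": 0,"grip": 1},{"tx": 0.013,"ty": 0.019,"tz": 0,"ax": 0,"ay": 0,"az": 0,"grip": 1},{"tx": 0,"ty": 0,"tz": 0,"ax": 0,"ay": 0,"az": 0,"grip": 1},{"tx": 0,"ty": 0,"tz": 0,"ax": 0,"ay": 0,"az": 0,"grip": 1},{"tx": 0,"ty": 0,"tz": 0,"ax": 0,"ay": 0,"az": 0,"grip": 1}]'

```text
time: 6.05
tool_pos: [0.6121, 0.0238, 0.1977]
eef_rot: [0.0, 0.707, 0.707, -0.0]
force: [0.4, 0.1, -0.4]
grip_width: 0.044
grasp_force: 41.0
```

```bash
python3 - <<'E'
from h import *
c=ctrl.capture("wrist");cv2.imwrite("pics/w2.png",cv2.cvtColor(c["frame"],cv2.COLOR_RGB2BGR))
mark((.6135,.0235));mark((.599,.1215));print(np.round(ctrl.observe()["tool_pos"],4))
E
```

```text
mark [294, 165, 41, 39, 1260] [0.6125 0.0225]
mark [275, 54, 45, 49, 1716] [0.5978 0.121 ]
[0.6123 0.0237 0.1978]
```

View pics/w2.png

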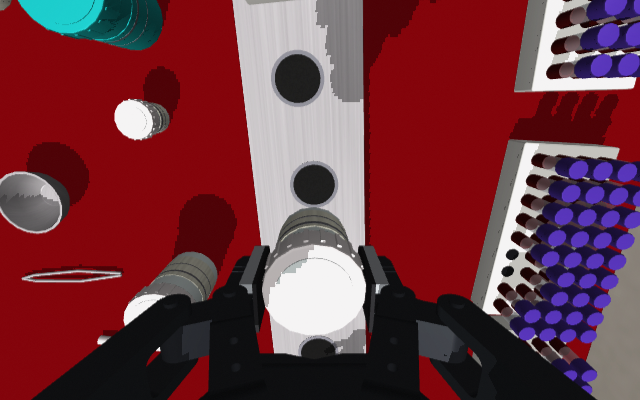

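Mark 2 of the row is at pixel (314,184), which gives (0.6125, 0.0225). pot_b hangs upright, so it can go down.

>>> carry_out --commands '[{"tx": -0.001,"ty": 0.0005,"tz": 0.03,"ax": 0,"ay": 0,"az": 0,"grip": 1},{"tx": 0,"ty": 0,"tz": 0.04,"ax": 0,"ay": 0,"az": 0,"grip": 1},{"tx": 0,"ty": 0,"tz": 0.03,"ax": 0,"ay": 0,"az": 0,"grip": 1},{"tx": 0,"ty": 0,"tz": 0.015,"ax": 0,"ay": 0,"az": 0,"grip": 1},{"tx": 0,"ty": 0,"tz": 0.008,"ax": 0,"ay": 0,"az": 0,"grip": 1},{"tx": 0,"ty": 0,"tz": 0.003,"ax": 0,"ay": 0,"az": 0,"grip": 1},{"tx": 0,"ty": 0,"tz": 0,"ax": 0,"ay": 0,"az": 0,"grip": 1},{"tx": 0,"ty": 0,"tz": 0,"ax": 0,"ay": 0,"az": 0,"grip": 1}]'

```text
time: 7.0
tool_pos: [0.6139, 0.0233, 0.0725]
eef_rot: [0.001, 0.707, 0.707, 0.001]
force: [-0.0, -0.5, -0.9]
grip_width: 0.0439
grasp_force: 41.0
```

>>> carry_out --commands '[{"tx": 0,"ty": 0,"tz": 0.001,"ax": 0,"ay": 0,"az": 0,"grip": 1},{"tx": 0,"ty": 0,"tz": 0.001,"ax": 0,"ay": 0,"az": 0,"grip": 1},{"tx": 0,"ty": 0,"tz": 0,"ax": 0,"ay": 0,"az": 0,"grip": 1},{"tx": 0,"ty": 0,"tz": 0,"ax": 0,"ay": 0,"az": 0,"grip": 1}]'

```text
time: 7.4
tool_pos: [0.6134, 0.0234, 0.0696]
eef_rot: [0.0, 0.707, 0.707, 0.0]
force: [0.5, 0.1, 0.4]
grip_width: 0.0438
grasp_force: 41.0
```

>>> carry_out --commands '[{"tx": 0,"ty": 0,"tz": 0.001,"ax": 0,"ay": 0,"az": 0,"grip": 1},{"tx": 0,"ty": 0,"tz": 0,"ax": 0,"ay": 0,"az": 0,"grip": 1},{"tx": 0,"ty": 0,"tz": 0,"ax": 0,"ay": 0,"az": 0,"grip": 1}]'

```text
time: 7.7
tool_pos: [0.6135, 0.0235, 0.0695]
eef_rot: [0.0, 0.707, 0.707, 0.0]
force: [-2.8, 0.8, 7.2]
grip_width: 0.0436
grasp_force: 41.7
```

>>> carry_out --commands '[{"tx": 0,"ty": 0,"tz": 0,"ax": 0,"ay": 0,"az": 0,"grip": 0.2},{"tx": 0,"ty": 0,"tz": 0,"ax": 0,"ay": 0,"az": 0,"grip": -0.2},{"tx": 0,"ty": 0,"tz": 0,"ax": 0,"ay": 0,"az": 0,"grip": -0.6},{"tx": 0,"ty": 0,"tz": 0,"ax": 0,"ay": 0,"az": 0,"grip": -0.8},{"tx": 0,"ty": 0,"tz": 0,"ax": 0,"ay": 0,"az": 0,"grip": -0.8},{"tx": 0,"ty": 0,"tz": 0,"ax": 0,"ay": 0,"az": 0,"grip": -0.8},{"tx": 0,"ty": 0,"tz": -0.02,"ax": 0,"ay": 0,"az": 0,"grip": -0.8},{"tx": 0,"ty": 0,"tz": -0.035,"ax": 0,"ay": 0,"az": 0,"grip": -0.8},{"tx": 0,"ty": 0,"tz": -0.035,"ax": 0,"ay": 0,"az": 0,"grip": -0.8},{"tx": 0,"ty": 0,"tz": -0.03,"ax": 0,"ay": 0,"az": 0,"grip": -0.8}]'

```text
time: 8.7
tool_pos: [0.6134, 0.0234, 0.1901]
eef_rot: [0.0, 0.707, 0.707, 0.0]
force: [0.2, -0.4, -0.5]
grip_width: 0.0769
grasp_force: 0.0
```

>>> carry_out --commands '[{"tx": 0.007,"ty": -0.03,"tz": 0,"ax": 0,"ay": 0,"az": 0,"grip": -0.8},{"tx": 0.01,"ty": -0.04,"tz": 0,"ax": 0,"ay": 0,"az": 0,"grip": -0.8},{"tx": 0.01,"ty": -0.04,"tz": 0,"ax": 0,"ay": 0,"az": 0,"grip": -0.8},{"tx": 0.01,"ty": -0.03,"tz": 0,"ax": 0,"ay": 0,"az": 0,"grip": -0.8},{"tx": 0.01,"ty": -0.02,"tz": 0,"ax": 0,"ay": 0,"az": 0,"grip": -0.8},{"tx": 0,"ty": 0,"tz": 0,"ax": 0,"ay": 0,"az": 0,"grip": -0.8},{"tx": 0,"ty": 0,"tz": 0,"ax": 0,"ay": 0,"az": 0,"grip": -0.8},{"tx": 0,"ty": 0,"tz": 0,"ax": 0,"ay": 0,"az": 0,"grip": -0.8}]'

```text
time: 9.5
tool_pos: [0.4545, 0.0701, 0.1884]
eef_rot: [0.001, 0.707, 0.707, 0.0]
force: [0.6, -0.5, -0.0]
grip_width: 0.077
grasp_force: 0.0
```

```bash
python3 - <<'E'
from h import *
cap((.453,.083),.044);print(np.round(ctrl.observe()["tool_pos"],4))
E
```

```text
blob [286, 152, 37, 37, 1114] circ [303.8 169.8  19.5] diam 36.5 xy [0.4458 0.0861]
[0.4544 0.07   0.1882]
```

>>> carry_out --commands '[{"tx": 0.016,"ty": -0.0085,"tz": 0.02,"ax": 0,"ay": 0,"az": 0,"grip": -0.8},{"tx": 0,"ty": 0,"tz": 0.04,"ax": 0,"ay": 0,"az": 0,"grip": -0.8},{"tx": 0,"ty": 0,"tz": 0.03,"ax": 0,"ay": 0,"az": 0,"grip": -0.8},{"tx": 0,"ty": 0,"tz": 0.01,"ax": 0,"ay": 0,"az": 0,"grip": -0.8},{"tx": 0,"ty": 0,"tz": 0,"ax": 0,"ay": 0,"az": 0,"grip": -0.8},{"tx": 0,"ty": 0,"tz": 0,"ax": 0,"ay": 0,"az": 0,"grip": -0.8}]'

```text
time: 10.15
tool_pos: [0.4459, 0.0862, 0.0891]
eef_rot: [0.001, 0.707, 0.707, 0.001]
force: [0.7, 0.2, 0.9]
grip_width: 0.0766
grasp_force: 0.0
```

>>> carry_out --commands '[{"tx": 0,"ty": 0,"tz": 0.03,"ax": 0,"ay": 0,"az": 0,"grip": -0.8},{"tx": 0,"ty": 0,"tz": 0.03,"ax": 0,"ay": 0,"az": 0,"grip": -0.8},{"tx": 0,"ty": 0,"tz": 0.013,"ax": 0,"ay": 0,"az": 0,"grip": -0.8},{"tx": 0,"ty": 0,"tz": 0,"ax": 0,"ay": 0,"az": 0,"grip": -0.4},{"tx": 0,"ty": 0,"tz": 0,"ax": 0,"ay": 0,"az": 0,"grip": 1},{"tx": 0,"ty": 0,"tz": 0,"ax": 0,"ay": 0,"az": 0,"grip": 1},{"tx": 0,"ty": 0,"tz": 0,"ax": 0,"ay": 0,"az": 0,"grip": 1},{"tx": 0,"ty": 0,"tz": 0,"ax": 0,"ay": 0,"az": 0,"grip": 1},{"tx": 0,"ty": 0,"tz": 0,"ax": 0,"ay": 0,"az": 0,"grip": 1},{"tx": 0,"ty": 0,"tz": 0,"ax": 0,"ay": 0,"az": 0,"grip": 1}]'

```text
time: 11.15
tool_pos: [0.4462, 0.0864, 0.0169]
eef_rot: [0.001, 0.707, 0.707, 0.001]
force: [-1.3, -1.1, 5.5]
grip_width: 0.0349
grasp_force: 39.4
```

>>> carry_out --commands '[{"tx": 0,"ty": 0,"tz": -0.015,"ax": 0,"ay": 0,"az": 0,"grip": 1},{"tx": 0,"ty": 0,"tz": -0.035,"ax": 0,"ay": 0,"az": 0,"grip": 1},{"tx": 0,"ty": 0,"tz": -0.04,"ax": 0,"ay": 0,"az": 0,"grip": 1},{"tx": 0,"ty": 0.01,"tz": -0.03,"ax": 0,"ay": 0,"az": 0,"grip": 1},{"tx": 0.01,"ty": 0.03,"tz": -0.02,"ax": 0,"ay": 0,"az": 0,"grip": 1},{"tx": 0.01,"ty": 0.04,"tz": 0,"ax": 0,"ay": 0,"az": 0,"grip": 1},{"tx": 0.01,"ty": 0.04,"tz": 0,"ax": 0,"ay": 0,"az": 0,"grip": 1},{"tx": 0.0045,"ty": 0.025,"tz": 0,"ax": 0,"ay": 0,"az": 0,"grip": 1},{"tx": 0,"ty": 0.007,"tz": 0,"ax": 0,"ay": 0,"az": 0,"grip": 1},{"tx": 0,"ty": 0,"tz": 0,"ax": 0,"ay": 0,"az": 0,"grip": 1}]'

```text
time: 12.15
tool_pos: [0.5968, 0.1208, 0.1553]
eef_rot: [0.0, 0.707, 0.707, -0.0]
force: [-0.1, 0.2, -0.8]
grip_width: 0.0346
grasp_force: 40.1
```

>>> carry_out --commands '[{"tx": 0,"ty": 0,"tz": 0,"ax": 0,"ay": 0,"az": 0,"grip": 1},{"tx": 0,"ty": 0,"tz": 0,"ax": 0,"ay": 0,"az": 0,"grip": 1}]'

```text
time: 12.35
tool_pos: [0.5957, 0.1208, 0.1556]
eef_rot: [-0.0, 0.707, 0.707, -0.0]
force: [-0.5, 0.5, -0.7]
grip_width: 0.0347
grasp_force: 40.1
```

```bash
python3 - <<'E'
from h import *
mark((.598,.121));cap((.598,.121),.18)
cap((.6135,.0235),.098,"scene"); cap((.6135,.0235),.098,"side")
c=ctrl.capture("wrist");cv2.imwrite("pics/w3.png",cv2.cvtColor(c["frame"],cv2.COLOR_RGB2BGR))
E
```

```text
mark [293, 173, 47, 45, 1669] [0.5978 0.1206]
blob [273, 255, 90, 103, 7503] circ [318.  311.9  58.1] diam 52.1 xy [0.5981 0.107 ]
blob [228, 192, 191, 87, 5617] circ [322.9 241.4  96.9] diam 414.2 xy [ 0.6448 -0.0473]
blob [177, 135, 185, 146, 4568] circ [269.  192.  107.2] diam 433.0 xy [0.5768 0.0674]
```

View pics/w3.png

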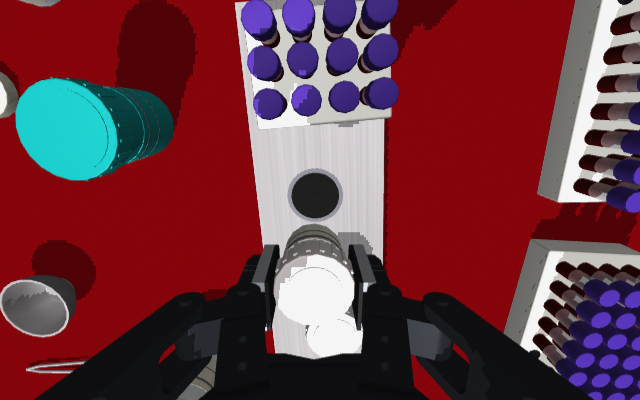

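The mark is at (315,195), clear of the rack, and pot_a hangs upright.

>>> carry_out --commands '[{"tx": 0,"ty": 0,"tz": 0.03,"ax": 0,"ay": 0,"az": 0,"grip": 1},{"tx": 0,"ty": 0,"tz": 0.035,"ax": 0,"ay": 0,"az": 0,"grip": 1},{"tx": 0,"ty": 0,"tz": 0.02,"ax": 0,"ay": 0,"az": 0,"grip": 1},{"tx": 0,"ty": 0,"tz": 0.008,"ax": 0,"ay": 0,"az": 0,"grip": 1},{"tx": 0,"ty": 0,"tz": 0.002,"ax": 0,"ay": 0,"az": 0,"grip": 1},{"tx": 0,"ty": 0,"tz": 0,"ax": 0,"ay": 0,"az": 0,"grip": 1},{"tx": 0,"ty": 0,"tz": 0,"ax": 0,"ay": 0,"az": 0,"grip": 1},{"tx": 0,"ty": 0,"tz": 0,"ax": 0,"ay": 0,"az": 0,"grip": 1}]'

```text
time: 13.4
tool_pos: [0.5975, 0.121, 0.0615]
eef_rot: [0.001, 0.707, 0.707, 0.001]
force: [-0.4, -0.5, -0.4]
grip_width: 0.0343
grasp_force: 40.1
```

>>> carry_out --commands '[{"tx": 0,"ty": 0,"tz": 0.003,"ax": 0,"ay": 0,"az": 0,"grip": 1},{"tx": 0,"ty": 0,"tz": 0.001,"ax": 0,"ay": 0,"az": 0,"grip": 1},{"tx": 0,"ty": 0,"tz": 0.001,"ax": 0,"ay": 0,"az": 0,"grip": 1},{"tx": 0,"ty": 0,"tz": 0,"ax": 0,"ay": 0,"az": 0,"grip": 1},{"tx": 0,"ty": 0,"tz": 0,"ax": 0,"ay": 0,"az": 0,"grip": 1}]'

```text
time: 13.9
tool_pos: [0.597, 0.121, 0.0569]
eef_rot: [0.0, 0.707, 0.707, 0.0]
force: [-2.3, -0.8, 10.6]
grip_width: 0.0346
grasp_force: 40.9
```

>>> carry_out --commands '[{"tx": 0,"ty": 0,"tz": 0,"ax": 0,"ay": 0,"az": 0,"grip": 0.3},{"tx": 0,"ty": 0,"tz": 0,"ax": 0,"ay": 0,"az": 0,"grip": -0.1},{"tx": 0,"ty": 0,"tz": 0,"ax": 0,"ay": 0,"az": 0,"grip": -0.6},{"tx": 0,"ty": 0,"tz": 0,"ax": 0,"ay": 0,"az": 0,"grip": -0.9},{"tx": 0,"ty": 0,"tz": 0,"ax": 0,"ay": 0,"az": 0,"grip": -0.9},{"tx": 0,"ty": 0,"tz": 0,"ax": 0,"ay": 0,"az": 0,"grip": -0.9},{"tx": 0,"ty": 0,"tz": -0.02,"ax": 0,"ay": 0,"az": 0,"grip": -0.9},{"tx": 0,"ty": 0,"tz": -0.04,"ax": 0,"ay": 0,"az": 0,"grip": -0.9},{"tx": 0,"ty": 0,"tz": -0.045,"ax": 0,"ay": 0,"az": 0,"grip": -0.9},{"tx": 0,"ty": 0,"tz": -0.045,"ax": 0,"ay": 0,"az": 0,"grip": -0.9}]'

```text
time: 14.9
tool_pos: [0.5964, 0.1209, 0.2066]
eef_rot: [-0.0, 0.707, 0.707, -0.0]
force: [0.7, 0.9, 0.7]
grip_width: 0.081
grasp_force: 0.0
```

>>> carry_out --commands '[{"tx": 0.01,"ty": -0.025,"tz": 0,"ax": 0,"ay": 0,"az": 0,"grip": -1},{"tx": 0.025,"ty": -0.035,"tz": 0,"ax": 0,"ay": 0,"az": 0,"grip": -1},{"tx": 0.025,"ty": -0.035,"tz": 0,"ax": 0,"ay": 0,"az": 0,"grip": -1},{"tx": 0.025,"ty": -0.035,"tz": 0,"ax": 0,"ay": 0,"az": 0,"grip": -1},{"tx": 0.025,"ty": -0.035,"tz": 0,"ax": 0,"ay": 0,"az": 0,"grip": -1},{"tx": 0.025,"ty": -0.035,"tz": 0,"ax": 0,"ay": 0,"az": 0,"grip": -1},{"tx": 0.016,"ty": -0.022,"tz": 0,"ax": 0,"ay": 0,"az": 0,"grip": -1},{"tx": 0,"ty": 0,"tz": 0,"ax": 0,"ay": 0,"az": 0,"grip": -1},{"tx": 0,"ty": 0,"tz": 0,"ax": 0,"ay": 0,"az": 0,"grip": -1},{"tx": 0,"ty": 0,"tz": 0,"ax": 0,"ay": 0,"az": 0,"grip": -1}]'

```text
time: 15.9
tool_pos: [0.3756, 0.2716, 0.2053]
eef_rot: [0.0, 0.707, 0.707, 0.0]
force: [-0.4, -0.5, -0.2]
grip_width: 0.0854
grasp_force: 0.0
```

```bash
python3 - <<'E'
from h import *
cap((.375,.29),.074);print(np.round(ctrl.observe()["tool_pos"],4))
c=ctrl.capture("wrist");cv2.imwrite("pics/w4.png",cv2.cvtColor(c["frame"],cv2.COLOR_RGB2BGR))
E
```

```text
blob [279, 131, 61, 61, 2959] circ [308.9 160.1  31.3] diam 55.5 xy [0.3718 0.299 ]
[0.3757 0.2715 0.2052]
```

View pics/w4.png

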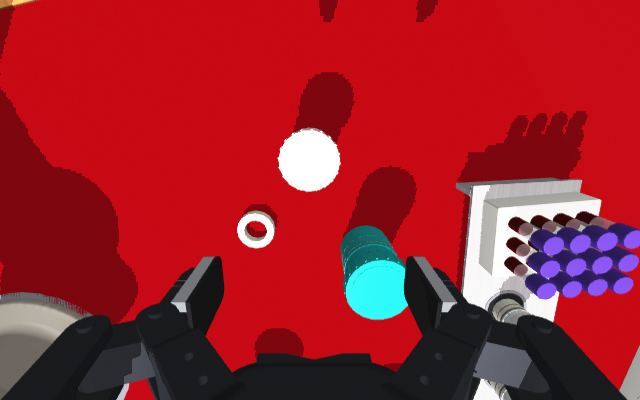

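pot_c is the white cap at (309,160), with a measured diameter of 55.5 mm, which matches. It is clear of the ring at (256,230) and the turquoise cup.

>>> carry_out --commands '[{"tx": 0.0275,"ty": -0.004,"tz": 0,"ax": 0,"ay": 0,"az": 0,"grip": -1},{"tx": 0,"ty": 0,"tz": 0.03,"ax": 0,"ay": 0,"az": 0,"grip": -1},{"tx": 0,"ty": 0,"tz": 0.04,"ax": 0,"ay": 0,"az": 0,"grip": -1},{"tx": 0,"ty": 0,"tz": 0.01,"ax": 0,"ay": 0,"az": 0,"grip": -1},{"tx": 0,"ty": 0,"tz": 0,"ax": 0,"ay": 0,"az": 0,"grip": -1},{"tx": 0,"ty": 0,"tz": 0,"ax": 0,"ay": 0,"az": 0,"grip": -1},{"tx": 0,"ty": 0,"tz": 0,"ax": 0,"ay": 0,"az": 0,"grip": -1}]'

```text
time: 16.7
tool_pos: [0.372, 0.2998, 0.1269]
eef_rot: [0.0, 0.707, 0.707, 0.001]
force: [-0.6, 0.1, 0.7]
grip_width: 0.0856
grasp_force: 0.0
```

>>> carry_out --commands '[{"tx": 0,"ty": 0,"tz": 0.03,"ax": 0,"ay": 0,"az": 0,"grip": -1},{"tx": 0,"ty": 0,"tz": 0.035,"ax": 0,"ay": 0,"az": 0,"grip": -1},{"tx": 0,"ty": 0,"tz": 0.018,"ax": 0,"ay": 0,"az": 0,"grip": -1},{"tx": 0,"ty": 0,"tz": 0,"ax": 0,"ay": 0,"az": 0,"grip": -0.6},{"tx": 0,"ty": 0,"tz": 0,"ax": 0,"ay": 0,"az": 0,"grip": 1},{"tx": 0,"ty": 0,"tz": 0,"ax": 0,"ay": 0,"az": 0,"grip": 1},{"tx": 0,"ty": 0,"tz": 0,"ax": 0,"ay": 0,"az": 0,"grip": 1},{"tx": 0,"ty": 0,"tz": 0,"ax": 0,"ay": 0,"az": 0,"grip": 1},{"tx": 0,"ty": 0,"tz": 0,"ax": 0,"ay": 0,"az": 0,"grip": 1},{"tx": 0,"ty": 0,"tz": 0,"ax": 0,"ay": 0,"az": 0,"grip": 1}]' --squeeze 45

```text
time: 17.7
tool_pos: [0.3719, 0.3001, 0.0439]
eef_rot: [0.001, 0.707, 0.707, 0.002]
force: [-1.0, -1.1, 6.7]
grip_width: 0.0538
grasp_force: 47.9
```

>>> carry_out --commands '[{"tx": 0,"ty": 0,"tz": -0.015,"ax": 0,"ay": 0,"az": 0,"grip": 1},{"tx": 0,"ty": 0,"tz": -0.035,"ax": 0,"ay": 0,"az": 0,"grip": 1},{"tx": 0,"ty": 0,"tz": -0.04,"ax": 0,"ay": 0,"az": 0,"grip": 1},{"tx": 0,"ty": 0,"tz": -0.04,"ax": 0,"ay": 0,"az": 0,"grip": 1},{"tx": -0.01,"ty": 0.005,"tz": -0.03,"ax": 0,"ay": 0,"az": 0,"grip": 1},{"tx": -0.025,"ty": 0.015,"tz": 0,"ax": 0,"ay": 0,"az": 0,"grip": 1},{"tx": -0.035,"ty": 0.02,"tz": 0,"ax": 0,"ay": 0,"az": 0,"grip": 1},{"tx": -0.035,"ty": 0.02,"tz": 0,"ax": 0,"ay": 0,"az": 0,"grip": 1},{"tx": -0.035,"ty": 0.02,"tz": 0,"ax": 0,"ay": 0,"az": 0,"grip": 1},{"tx": -0.035,"ty": 0.02,"tz": 0,"ax": 0,"ay": 0,"az": 0,"grip": 1}]'

```text
time: 18.7
tool_pos: [0.4713, 0.123, 0.2031]
eef_rot: [0.0, 0.707, 0.707, 0.0]
force: [0.4, 1.0, -1.7]
grip_width: 0.0537
grasp_force: 48.0
```

>>> carry_out --commands '[{"tx": -0.035,"ty": 0.025,"tz": 0,"ax": 0,"ay": 0,"az": 0,"grip": 1},{"tx": -0.035,"ty": 0.025,"tz": 0,"ax": 0,"ay": 0,"az": 0,"grip": 1},{"tx": -0.035,"ty": 0.025,"tz": 0,"ax": 0,"ay": 0,"az": 0,"grip": 1},{"tx": -0.035,"ty": 0.025,"tz": 0,"ax": 0,"ay": 0,"az": 0,"grip": 1},{"tx": -0.03,"ty": 0.021,"tz": 0,"ax": 0,"ay": 0,"az": 0,"grip": 1},{"tx": -0.02,"ty": 0.015,"tz": 0,"ax": 0,"ay": 0,"az": 0,"grip": 1},{"tx": -0.01,"ty": 0.005,"tz": 0,"ax": 0,"ay": 0,"az": 0,"grip": 1},{"tx": 0,"ty": 0,"tz": 0,"ax": 0,"ay": 0,"az": 0,"grip": 1},{"tx": 0,"ty": 0,"tz": 0,"ax": 0,"ay": 0,"az": 0,"grip": 1},{"tx": 0,"ty": 0,"tz": 0,"ax": 0,"ay": 0,"az": 0,"grip": 1}]'

```text
time: 19.7
tool_pos: [0.6111, -0.0742, 0.2026]
eef_rot: [-0.0, 0.707, 0.708, 0.0]
force: [0.1, 0.7, -0.3]
grip_width: 0.054
grasp_force: 48.0
```

```bash
python3 - <<'E'
from h import *
mark((.613,-.075))
cap((.6135,.0235),.098)
print(np.round(ctrl.observe()["tool_pos"],4))
c=ctrl.capture("wrist");cv2.imwrite("pics/w5.png",cv2.cvtColor(c["frame"],cv2.COLOR_RGB2BGR))
E
```

```text
mark [295, 166, 40, 32, 1014] [ 0.6122 -0.074 ]
blob [242, 0, 128, 246, 18292] circ [305.5 122.5 138. ] diam 213.0 xy [ 0.6053 -0.0129]
[ 0.6114 -0.0744  0.2027]
```

View pics/w5.png

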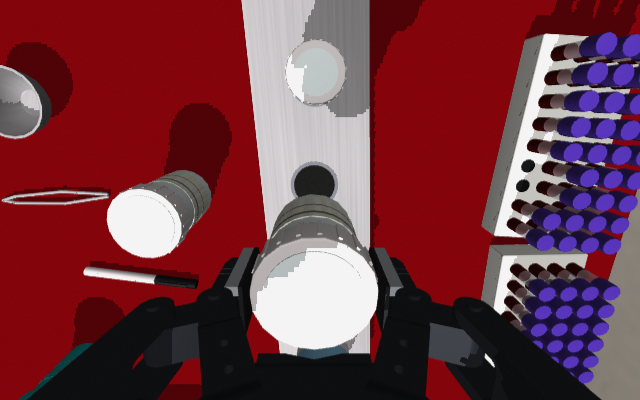

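Mark 3 is at (314,184), partly hidden by the held pot. Allowing for that, its centre is about (0.6122, -0.077). pot_b stands upright at (315,72).

>>> carry_out --commands '[{"tx": -0.0015,"ty": 0,"tz": 0.03,"ax": 0,"ay": 0,"az": 0,"grip": 1},{"tx": 0,"ty": 0,"tz": 0.04,"ax": 0,"ay": 0,"az": 0,"grip": 1},{"tx": 0,"ty": 0,"tz": 0.03,"ax": 0,"ay": 0,"az": 0,"grip": 1},{"tx": 0,"ty": 0,"tz": 0.01,"ax": 0,"ay": 0,"az": 0,"grip": 1},{"tx": 0,"ty": 0,"tz": 0.005,"ax": 0,"ay": 0,"az": 0,"grip": 1},{"tx": 0,"ty": 0,"tz": 0,"ax": 0,"ay": 0,"az": 0,"grip": 1},{"tx": 0,"ty": 0,"tz": 0,"ax": 0,"ay": 0,"az": 0,"grip": 1},{"tx": 0,"ty": 0,"tz": 0,"ax": 0,"ay": 0,"az": 0,"grip": 1}]'

```text
time: 20.65
tool_pos: [0.6127, -0.0773, 0.0889]
eef_rot: [0.001, 0.707, 0.707, 0.001]
force: [0.1, 0.3, -1.8]
grip_width: 0.0538
grasp_force: 47.9
```

>>> carry_out --commands '[{"tx": 0.001,"ty": 0,"tz": 0.002,"ax": 0,"ay": 0,"az": 0,"grip": 1},{"tx": 0,"ty": 0,"tz": 0.002,"ax": 0,"ay": 0,"az": 0,"grip": 1},{"tx": 0,"ty": 0,"tz": 0.001,"ax": 0,"ay": 0,"az": 0,"grip": 1},{"tx": 0,"ty": 0,"tz": 0,"ax": 0,"ay": 0,"az": 0,"grip": 1},{"tx": 0,"ty": 0,"tz": 0,"ax": 0,"ay": 0,"az": 0,"grip": 1}]'

```text
time: 21.15
tool_pos: [0.6121, -0.0762, 0.084]
eef_rot: [0.001, 0.707, 0.707, 0.0]
force: [-2.9, 1.1, 9.2]
grip_width: 0.054
grasp_force: 48.8
```

>>> carry_out --commands '[{"tx": 0,"ty": 0,"tz": 0,"ax": 0,"ay": 0,"az": 0,"grip": -0.2},{"tx": 0,"ty": 0,"tz": 0,"ax": 0,"ay": 0,"az": 0,"grip": -0.6},{"tx": 0,"ty": 0,"tz": 0,"ax": 0,"ay": 0,"az": 0,"grip": -1},{"tx": 0,"ty": 0,"tz": 0,"ax": 0,"ay": 0,"az": 0,"grip": -1},{"tx": 0,"ty": 0,"tz": 0,"ax": 0,"ay": 0,"az": 0,"grip": -1},{"tx": 0,"ty": 0,"tz": 0,"ax": 0,"ay": 0,"az": 0,"grip": -1},{"tx": 0,"ty": 0,"tz": -0.02,"ax": 0,"ay": 0,"az": 0,"grip": -1},{"tx": 0,"ty": 0,"tz": -0.04,"ax": 0,"ay": 0,"az": 0,"grip": -1},{"tx": 0,"ty": 0,"tz": -0.045,"ax": 0,"ay": 0,"az": 0,"grip": -1},{"tx": 0,"ty": 0,"tz": -0.04,"ax": 0,"ay": 0,"az": 0,"grip": -1}]'

```text
time: 22.15
tool_pos: [0.6118, -0.0761, 0.2293]
eef_rot: [0.0, 0.707, 0.707, 0.0]
force: [0.3, 0.7, -0.6]
grip_width: 0.0854
grasp_force: 0.0
```

>>> carry_out --commands '[{"tx": -0.005,"ty": -0.03,"tz": 0,"ax": 0,"ay": 0,"az": 0,"grip": -1},{"tx": -0.01,"ty": -0.04,"tz": 0,"ax": 0,"ay": 0,"az": 0,"grip": -1},{"tx": -0.01,"ty": -0.04,"tz": 0,"ax": 0,"ay": 0,"az": 0,"grip": -1},{"tx": -0.01,"ty": -0.03,"tz": 0,"ax": 0,"ay": 0,"az": 0,"grip": -1},{"tx": -0.01,"ty": -0.012,"tz": 0,"ax": 0,"ay": 0,"az": 0,"grip": -1},{"tx": 0,"ty": 0,"tz": 0,"ax": 0,"ay": 0,"az": 0,"grip": -1},{"tx": 0,"ty": 0,"tz": 0,"ax": 0,"ay": 0,"az": 0,"grip": -1},{"tx": 0,"ty": 0,"tz": 0,"ax": 0,"ay": 0,"az": 0,"grip": -1}]'

```text
time: 22.95
tool_pos: [0.4609, -0.121, 0.2272]
eef_rot: [0.0, 0.707, 0.707, 0.0]
force: [-0.5, -0.7, -0.1]
grip_width: 0.0855
grasp_force: 0.0
```

```bash
python3 - <<'E'
from h import *
cap((.458,-.097),.094);mark((.618,-.183));print(np.round(ctrl.observe()["tool_pos"],4))
c=ctrl.capture("wrist");cv2.imwrite("pics/w6.png",cv2.cvtColor(c["frame"],cv2.COLOR_RGB2BGR))
E
```

```text
blob [282, 130, 71, 70, 3945] circ [317.2 164.6  35.9] diam 64.2 xy [ 0.4645 -0.0978]
mark [433, 214, 37, 33, 936] [ 0.618  -0.1834]
[ 0.4606 -0.1208  0.227 ]
```

View pics/w6.png

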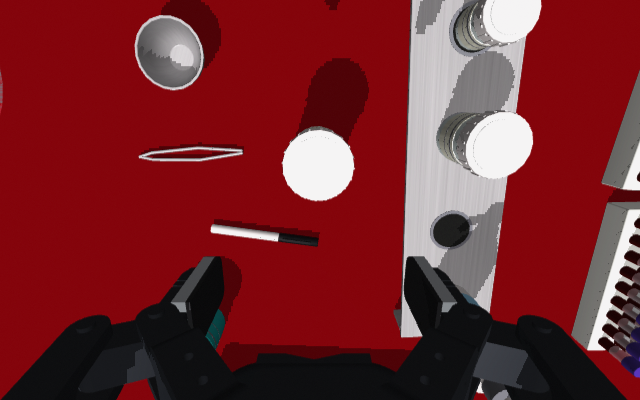

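pot_d is the cap at (317,165), with a measured diameter of 64 mm. The last free mark is at (451,230), which gives (0.618, -0.183).

>>> carry_out --commands '[{"tx": 0.023,"ty": 0.0035,"tz": 0,"ax": 0,"ay": 0,"az": 0,"grip": -1},{"tx": 0,"ty": 0,"tz": 0.03,"ax": 0,"ay": 0,"az": 0,"grip": -1},{"tx": 0,"ty": 0,"tz": 0.04,"ax": 0,"ay": 0,"az": 0,"grip": -1},{"tx": 0,"ty": 0,"tz": 0.01,"ax": 0,"ay": 0,"az": 0,"grip": -1},{"tx": 0,"ty": 0,"tz": 0,"ax": 0,"ay": 0,"az": 0,"grip": -1},{"tx": 0,"ty": 0,"tz": 0,"ax": 0,"ay": 0,"az": 0,"grip": -1},{"tx": 0,"ty": 0,"tz": 0,"ax": 0,"ay": 0,"az": 0,"grip": -1}]'

```text
time: 23.8
tool_pos: [0.4644, -0.0985, 0.1489]
eef_rot: [0.001, 0.707, 0.707, 0.001]
force: [-0.0, 0.1, 0.8]
grip_width: 0.0855
grasp_force: 0.0
```

>>> carry_out --commands '[{"tx": 0,"ty": 0,"tz": 0.03,"ax": 0,"ay": 0,"az": 0,"grip": -1},{"tx": 0,"ty": 0,"tz": 0.035,"ax": 0,"ay": 0,"az": 0,"grip": -1},{"tx": 0,"ty": 0,"tz": 0.024,"ax": 0,"ay": 0,"az": 0,"grip": -1},{"tx": 0,"ty": 0,"tz": 0,"ax": 0,"ay": 0,"az": 0,"grip": -1},{"tx": 0,"ty": 0,"tz": 0,"ax": 0,"ay": 0,"az": 0,"grip": 1},{"tx": 0,"ty": 0,"tz": 0,"ax": 0,"ay": 0,"az": 0,"grip": 1},{"tx": 0,"ty": 0,"tz": 0,"ax": 0,"ay": 0,"az": 0,"grip": 1},{"tx": 0,"ty": 0,"tz": 0,"ax": 0,"ay": 0,"az": 0,"grip": 1},{"tx": 0,"ty": 0,"tz": 0,"ax": 0,"ay": 0,"az": 0,"grip": 1},{"tx": 0,"ty": 0,"tz": 0,"ax": 0,"ay": 0,"az": 0,"grip": 1}]' --squeeze 50

```text
time: 24.8
tool_pos: [0.4646, -0.0986, 0.0604]
eef_rot: [0.002, 0.707, 0.707, 0.001]
force: [-1.5, 0.7, 6.0]
grip_width: 0.0639
grasp_force: 55.6
```

>>> carry_out --commands '[{"tx": 0,"ty": 0,"tz": -0.015,"ax": 0,"ay": 0,"az": 0,"grip": 1},{"tx": 0,"ty": 0,"tz": -0.035,"ax": 0,"ay": 0,"az": 0,"grip": 1},{"tx": -0.01,"ty": 0,"tz": -0.04,"ax": 0,"ay": 0,"az": 0,"grip": 1},{"tx": -0.02,"ty": 0.005,"tz": -0.035,"ax": 0,"ay": 0,"az": 0,"grip": 1},{"tx": -0.02,"ty": 0.02,"tz": -0.015,"ax": 0,"ay": 0,"az": 0,"grip": 1},{"tx": -0.02,"ty": 0.03,"tz": 0,"ax": 0,"ay": 0,"az": 0,"grip": 1},{"tx": -0.015,"ty": 0.035,"tz": 0,"ax": 0,"ay": 0,"az": 0,"grip": 1},{"tx": 0,"ty": 0.035,"tz": 0,"ax": 0,"ay": 0,"az": 0,"grip": 1},{"tx": 0,"ty": 0.02,"tz": 0,"ax": 0,"ay": 0,"az": 0,"grip": 1},{"tx": 0,"ty": 0.0085,"tz": 0,"ax": 0,"ay": 0,"az": 0,"grip": 1}]'

```text
time: 25.8
tool_pos: [0.6181, -0.183, 0.1985]
eef_rot: [0.0, 0.707, 0.707, 0.0]
force: [0.1, 0.8, -2.2]
grip_width: 0.0636
grasp_force: 56.4
```

>>> carry_out --commands '[{"tx": 0,"ty": 0,"tz": 0,"ax": 0,"ay": 0,"az": 0,"grip": 1},{"tx": 0,"ty": 0,"tz": 0,"ax": 0,"ay": 0,"az": 0,"grip": 1},{"tx": 0,"ty": 0,"tz": 0,"ax": 0,"ay": 0,"az": 0,"grip": 1}]'

```text
time: 26.1
tool_pos: [0.6158, -0.183, 0.1987]
eef_rot: [-0.0, 0.707, 0.707, -0.0]
force: [0.1, 0.0, -1.9]
grip_width: 0.0636
grasp_force: 56.4
```

```bash
python3 - <<'E'
from h import *
mark((.618,-.183));print(np.round(ctrl.observe()["tool_pos"],4))
c=ctrl.capture("wrist");cv2.imwrite("pics/w7.png",cv2.cvtColor(c["frame"],cv2.COLOR_RGB2BGR))
E
```

```text
mark [295, 163, 41, 20, 494] [ 0.6179 -0.1726]
[ 0.616  -0.1831  0.1988]
```

View pics/w7.png

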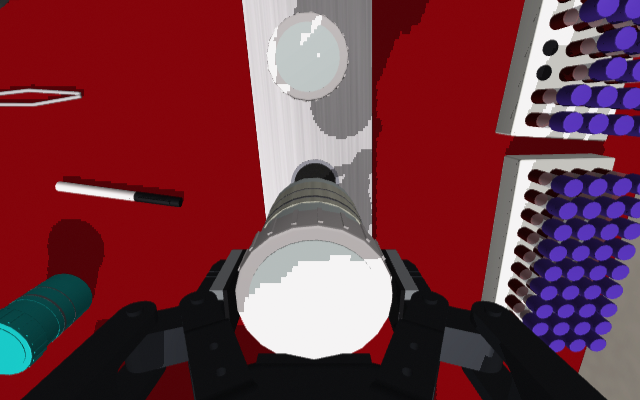

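The mark is half hidden behind the held pot at (315,175), and its x agrees with the earlier reading. pot_c stands upright at (308,55).

>>> carry_out --commands '[{"tx": 0,"ty": 0.001,"tz": 0.03,"ax": 0,"ay": 0,"az": 0,"grip": 1},{"tx": 0,"ty": 0,"tz": 0.035,"ax": 0,"ay": 0,"az": 0,"grip": 1},{"tx": 0,"ty": 0,"tz": 0.018,"ax": 0,"ay": 0,"az": 0,"grip": 1},{"tx": 0,"ty": 0,"tz": 0.007,"ax": 0,"ay": 0,"az": 0,"grip": 1},{"tx": 0,"ty": 0,"tz": 0.003,"ax": 0,"ay": 0,"az": 0,"grip": 1},{"tx": 0,"ty": 0,"tz": 0,"ax": 0,"ay": 0,"az": 0,"grip": 1},{"tx": 0,"ty": 0,"tz": 0,"ax": 0,"ay": 0,"az": 0,"grip": 1},{"tx": 0,"ty": 0,"tz": 0,"ax": 0,"ay": 0,"az": 0,"grip": 1}]'

```text
time: 27.0
tool_pos: [0.6183, -0.1833, 0.1066]
eef_rot: [0.001, 0.707, 0.707, 0.0]
force: [0.3, -0.0, -3.9]
grip_width: 0.0638
grasp_force: 56.4
```

>>> carry_out --commands '[{"tx": -0.0005,"ty": 0,"tz": 0.003,"ax": 0,"ay": 0,"az": 0,"grip": 1},{"tx": 0,"ty": 0,"tz": 0.002,"ax": 0,"ay": 0,"az": 0,"grip": 1},{"tx": 0,"ty": 0,"tz": 0.001,"ax": 0,"ay": 0,"az": 0,"grip": 1},{"tx": 0,"ty": 0,"tz": 0.001,"ax": 0,"ay": 0,"az": 0,"grip": 1},{"tx": 0,"ty": 0,"tz": 0,"ax": 0,"ay": 0,"az": 0,"grip": 1},{"tx": 0,"ty": 0,"tz": 0,"ax": 0,"ay": 0,"az": 0,"grip": 1}]'

```text
time: 27.6
tool_pos: [0.6179, -0.1838, 0.1005]
eef_rot: [0.001, 0.707, 0.707, 0.0]
force: [-4.7, 1.1, 10.2]
grip_width: 0.0636
grasp_force: 57.5
```

Contact. I'll release, rise, and back off to (0.46, -0.03) for a check.

>>> carry_out --commands '[{"tx": 0,"ty": 0,"tz": 0,"ax": 0,"ay": 0,"az": 0,"grip": -0.5},{"tx": 0,"ty": 0,"tz": 0,"ax": 0,"ay": 0,"az": 0,"grip": -0.8},{"tx": 0,"ty": 0,"tz": 0,"ax": 0,"ay": 0,"az": 0,"grip": -1},{"tx": 0,"ty": 0,"tz": 0,"ax": 0,"ay": 0,"az": 0,"grip": -1},{"tx": 0,"ty": 0,"tz": 0,"ax": 0,"ay": 0,"az": 0,"grip": -1},{"tx": 0,"ty": 0,"tz": 0,"ax": 0,"ay": 0,"az": 0,"grip": -1},{"tx": 0,"ty": 0,"tz": -0.02,"ax": 0,"ay": 0,"az": 0,"grip": -1},{"tx": 0,"ty": 0,"tz": -0.04,"ax": 0,"ay": 0,"az": 0,"grip": -1},{"tx": 0,"ty": 0,"tz": -0.045,"ax": 0,"ay": 0,"az": 0,"grip": -1},{"tx": 0,"ty": 0,"tz": -0.04,"ax": 0,"ay": 0,"az": 0,"grip": -1}]'

```text
time: 28.6
tool_pos: [0.6178, -0.1835, 0.2453]
eef_rot: [0.0, 0.707, 0.707, 0.0]
force: [1.0, -0.1, 0.3]
grip_width: 0.0852
grasp_force: 0.0
```

>>> carry_out --commands '[{"tx": 0.01,"ty": -0.03,"tz": -0.02,"ax": 0,"ay": 0,"az": 0,"grip": -1},{"tx": 0.02,"ty": -0.04,"tz": -0.02,"ax": 0,"ay": 0,"az": 0,"grip": -1},{"tx": 0.02,"ty": -0.04,"tz": -0.02,"ax": 0,"ay": 0,"az": 0,"grip": -1},{"tx": 0.02,"ty": -0.04,"tz": 0,"ax": 0,"ay": 0,"az": 0,"grip": -1},{"tx": 0.01,"ty": -0.02,"tz": 0,"ax": 0,"ay": 0,"az": 0,"grip": -1},{"tx": 0,"ty": 0,"tz": 0,"ax": 0,"ay": 0,"az": 0,"grip": -1},{"tx": 0,"ty": 0,"tz": 0,"ax": 0,"ay": 0,"az": 0,"grip": -1},{"tx": 0,"ty": 0,"tz": 0,"ax": 0,"ay": 0,"az": 0,"grip": -1}]'

```text
time: 29.4
tool_pos: [0.4486, -0.104, 0.3032]
eef_rot: [0.0, 0.707, 0.707, 0.0]
force: [0.6, 0.5, -0.2]
grip_width: 0.0855
grasp_force: 0.0
```

```bash
python3 - <<'E'
from h import *
c=ctrl.capture("scene");w=ctrl.capture("wrist");T=dict(a=(.5978,.1206,.018,.044),b=(.6125,.0225,.0225,.058),c=(.6122,-.077,.0275,.074),d=(.618,-.183,.0325,.094))
out=[]
for c in (c,w):
    f=cv2.cvtColor(c["frame"],cv2.COLOR_RGB2BGR)
    f=cv2.resize(f,None,fx=2,fy=2,interpolation=cv2.INTER_CUBIC)
    for x,y,r,h in T.values():
        p=[2*proj(c,[x+r*np.cos(t),y+r*np.sin(t),.04+h]) for t in np.linspace(0,6.28,40)]
        cv2.polylines(f,[np.int32(p)],True,(0,255,0),1)
    out.append(f)
cv2.imwrite("pics/s8.png",out[0][320:620,340:940]);cv2.imwrite("pics/w8.png",cv2.resize(out[1],(800,500)))
E
```

```text
(no output)
```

View pics/s8.png

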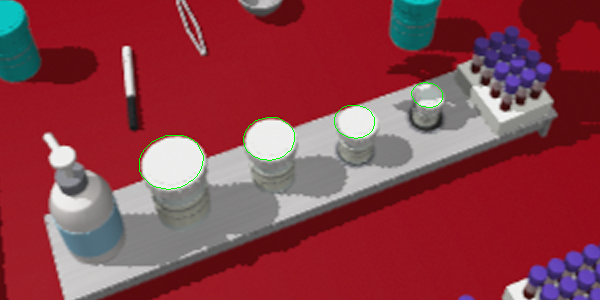

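View pics/w8.png

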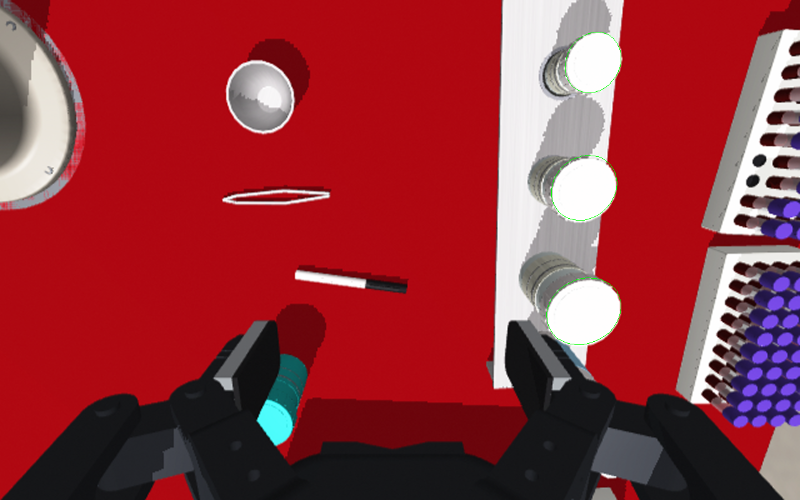

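In both views the predicted cap rings, green, coincide with the caps. In the scene crop, d is at (173,165), c at (270,140), b at (355,122) and a at (427,97). All four are upright and in order, and the rack and bottle have not moved.

```bash
python3 -c "
from station import ctrl
print(ctrl.job_done())"
```

```text
the job is handed in; nothing more can be done
None
```

All four pots stand upright on their marks, smallest by the tube rack to largest by the pump bottle, with rack and bottle left in place; I handed the job in at about 29.5 s, and no verdict came back.

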